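# Swing the UV curing lamp over the print nest and still it

## Task

Swing the UV lamp round on its free-running ball-bearing boom until it stands centred over the blue print nest, and leave it standing still there, untouched, for at least five seconds. Push it slowly and gently, only on the black bumper pads on its two sides: no knocks, no running into the end stops, and no touching the rest of the lamp, such as the fan guard on top or the key panel in front. Leave the jars and the tape roll where they are.

Things in the scene. Friction and masses are not known exactly. Their poses are not given: they have to be found in the camera images.
- boom_pivot (a joint): Swing angle of the boom about the vertical axis of its stand, rad; anticlockwise from above is positive, 0 = along the stand's -x. Stops at -1.15 and 1.15. Starts at rest at 0.5 to 0.75, on the robot's right of the nest. Ball bearings, no brake or spring: inertia 0.32 kg m2 (nominal; hidden 0.75 to 1.35 times), damping 0.018 N m s/rad, dry friction 0.0007 N m: at 0.1 rad/s it coasts some 0.9 rad.
- lamp: White UV lamp head and boom, 6.6 kg in all. Origin: centre of the head's underside, 280 mm from the pivot axis, 125 mm above the table; x points along the boom to the pivot, z up. Head 140 mm long (x), 96 wide (y), 75 high; boom 92 wide, 66 high, up to a hub of 50 mm radius. Touch it only on its pads. Keep pushes and bumps under 12 N, the swing under 0.9 rad/s (0.25 m/s at the head).
- bumper_right: Black foam-rubber bumper pad on the right (lamp -y) side of the head, 130 mm long, 22 thick, 45 high (140 to 185 mm above the table). This body's origin: middle of its flat outer face, 70 mm from the lamp's centre line; axes as the lamp's. Soft and springy: gives 1 mm per 0.16 N, 20 mm at most, with hardly any damping, so the lamp rebounds off a finger that stands still.
- bumper_left: Black foam-rubber bumper pad on the left (lamp +y) side of the head, 130 mm long, 22 thick, 45 high (140 to 185 mm above the table). This body's origin: middle of its flat outer face, 70 mm from the lamp's centre line; axes as the lamp's. Soft and springy: gives 1 mm per 0.16 N, 20 mm at most, with hardly any damping, so the lamp rebounds off a finger that stands still.
- fan_guard: Black square fan guard on top of the lamp head, 90 x 80 mm, 8 mm high (steel rings rise to 10 mm), top 210 mm above the table. Origin: centre of its underside, above the lamp's origin; axes as the lamp's. Must not be touched.
- key_panel: Black key panel with display and three coloured keys on the lamp's front end (the end away from the pivot), 84 mm wide, 56 mm high, 4 mm thick, its front 354 mm from the pivot axis. Origin: centre of its back, 70 mm in front of the lamp's origin and 37.5 mm above it; axes as the lamp's. Must not be touched.
- stand: Fixed blue stand of the boom: base plate 190 x 240 x 14 mm, 68 mm steel column. Origin: on the pivot axis at table height, z up; axes as the world's at yaw 0. Position and yaw vary. Two end-stop posts, 164 mm high (rubber to 180 mm), stand beside the column, 100 mm from the axis.
- nest: Fixed blue print nest with a white top carrying freshly printed parts, 120 x 100 mm, 42 mm high. Origin: centre of its underside, on the table, 265 to 293 mm from the pivot axis, so that the lamp's centre can pass within 15 mm of it in plan. It stands at a joint angle between about -0.05 and -0.4 rad.
- ink_jar: White jar with yellow lid, 68 mm diameter, 82 mm high, loose on the table. Origin: centre of its underside. Leave it alone.
- powder_pot: White pot with white lid, 76 mm diameter, 70 mm high, loose on the table. Origin: centre of its underside. Leave it alone.
- tape_roll: Amber roll of tape lying flat, 90 mm diameter, 48 mm high, loose on the table. Origin: centre of its underside. Leave it alone.
Mind the look-alikes: they are no part of the job. Several things look just like the nest: the one meant starts farthest to the robot's left.

How it is judged:
By the outcome, as a careful person would: the job done as asked, in the order asked, and still so for the second after the job is handed in, with the robot touching nothing.
It also fails if it takes over 42 s, if anything falls off the work surface, if the arm or the gripper's body presses on something with over 40 N, if the wrist force passes 120 N, or if a joint passes its speed limit or range.

## Robot

A 6-joint arm with a two-finger parallel gripper is mounted at the origin on the work surface. World frame = base frame: x ahead of the robot, y to its left, z up, the work surface at z = 0. Lengths are in m, angles in rad, forces in N, time in s.
With the tool pointing down it reaches from about 0.35 to 0.975 m from the base axis. Payload 4.9 kg.
Tool frame: the origin (TCP) lies at the very end of the fingers, on their centre line; the grasp point (between the pads) lies ctrl.hold_point_z behind it (ctrl.hold_point_z is the distance from the TCP to the grasp point, in m); z points along the fingers, y is the line along which they close (so a half turn about z gives the same grasp; the last joint's range is limited). The gripper opens to 85 mm and grips with 20 to 120 N. Pads are 22 mm wide; open, the fingers measure 114 mm over their backs; the gripper's body (76 mm by 85 mm) begins 54 mm behind the grasp point. The pads swing forward as they close: fully open they stand 13 mm farther back than shut.
Start: joints at [-1.357, 0.053, 1.613, -0, 1.476, -0.119], TCP at [0.204, -0.591, 0.21] pointing down, gripper open.
Joint ranges: [-3.01, 3.01], [-1.01, 2.22], [0.06, 2.58], [-1.02, 4.17], [0.09, 2.62], [-3.14, 3.14]. Speed limits (rad/s): [2.57, 2.57, 3.14, 3.14, 3.14, 3.14].

## Interface

Orientations are given as a rotation vector (axis times angle).
In Python, from station import ctrl gives the robot as it stands. The module is installed in compiled form; this text tells all that it offers.
- The arm moves only by the tool jog_arm, never from a script. Its argument "deltas" is a list of rows, each a list of 3 entries, a list of its own where there are three numbers: the closure, from -1 (fully open) to 1 (shut), then the shift along the world's x, y, z scaled (see below), then the turn, a rotation vector about the world's x, y, z scaled (see below). A call has 1 to 12 rows; each row is the pose to reach, as a shift and turn from the pose commanded when the call began, turning the shorter way round; what a row does not reach only later rows make up. The controller multiplies each number of a shift by 0.4 m and each number of a turn by 180 degrees. A row lasts 1/12 s, in which the tool goes at most 41.7 mm and 7.16 degrees, less where a joint would pass 70% of its speed; a pose out of reach is approached as far as the arm can. A call with a number of a shift or a turn outside -1 to 1 is refused whole. A call with a gripper value outside its range is refused whole. The fingers move at their own pace and stop on an object; "squeeze" is the grip in N (left out, the last holds). Time passes only in rows, so rows that repeat a pose let the fingers close. It gives the time, the measured TCP pose, the force, the opening and the grip force at its end, in the units of the state.
- ctrl.get_obs(): the state, without advancing time (a new reading comes with each control period).
- ctrl.get_image(name): name is "scene" or "top" or "wrist"; returns the picture (400x640x3 uint8, red, green, blue); there is no depth.
- ctrl.get_calibration(name): a dict with "K" (3x3 intrinsics, pixels), "dist_coeffs" ([k1, k2, p1, p2, k3] as OpenCV has them; the pictures are not rectified), "extrinsics" (4x4, takes a point from world to camera coordinates). Camera axes: x right, y down, z forward; pixel columns grow to the right and rows downward; lengths in m; the calibration is good to about 2 mm. A picture is of the moment at which its call begins: read the wrist's pose just before it. get_calibration takes no time and is no camera call; for the wrist camera it gives the pose at the moment of the call.
- ctrl.finish_job(): hands the job in; it is judged then, once.
The state is a dict: "t": time; "q": joint angles; "dq": joint speeds; "effort": joint torques, N m; "tool_pos": TCP position; "tool_rot": TCP orientation; "contact_force": force on the tool from outside, world axes, zero at the start; "wrist_torque": the same for the moment, N m; "opening": finger opening in m; "grip_force": force on a finger pad.
Only numpy, scipy, OpenCV 4.12 (cv2) and the standard library are available. Lean on these libraries where they do the work, as an engineer would, in place of code of your own. Each camera call takes 0.05 s, during which the arm holds its last target. There are 200 camera calls.

## Working session

There is one attempt and no reset: what is moved stays moved. The work goes in short steps, Python scripts to look and compute and a tool call to move; the robot and the scene stay as the last step left them, time stands still between calls to the robot, and variables do not carry over. Pictures are saved under pics/ and viewed, at most 10 in all, crops included, and the job is handed in when it is done.

Besides the shell and the picture viewer there is one more tool, called after ">>>" in YAML: its name, and indented under it one key for each argument. jog_arm: Moves the arm, as the interface text tells. Its arguments: {"type":"object","properties":{"deltas":{"type":"array","items":{"type":"array"}},"squeeze":{"type":"number"}},"required":["deltas"]}

```bash
mkdir -p pics; python3 - <<'E'
from station import ctrl
import cv2,numpy as np
print(ctrl.get_obs())
for n in("top","scene"):
    im=ctrl.get_image(n);cv2.imwrite(f"pics/{n}0.png",im[:,:,::-1]);c=ctrl.get_calibration(n);print(n,c)
E
```

```text
{'t': 0.0, 'q': array([-1.35700818e+00,  5.33483043e-02,  1.61431607e+00,  3.83364526e-06,
        1.47603115e+00, -1.19020497e-01]), 'dq': array([ 0.00033429,  0.00071943, -0.00054192,  0.00101021,  0.00184388,
       -0.00090659]), 'effort': array([ 1.57390873e-04, -3.93684912e+01, -3.70175242e+01, -8.83266648e-05,
        7.11389715e-03,  6.76430176e-06]), 'tool_pos': array([ 0.20402951, -0.59003352,  0.20835521]), 'tool_rot': array([-3.09612537e+00, -5.20016774e-01,  1.50370681e-04]), 'contact_force': array([1.39802504, 0.48447342, 0.65966273]), 'wrist_torque': array([ 0.00560878, -0.016051  , -0.02227152]), 'grip_force': 0.0, 'opening': 0.08539370479578128}
top {'K': array([[468.58371418,   0.        , 319.23294521],
       [  0.        , 468.58371418, 193.26088695],
       [  0.        ,   0.        ,   1.        ]]), 'dist_coeffs': array([0.00049138, 0.        , 0.        , 0.        , 0.        ]), 'extrinsics': array([[ 1.66805435e-03, -9.99872502e-01, -1.58807375e-02,
         6.27465712e-02],
       [-9.95812442e-01, -2.09285869e-04, -9.14195634e-02,
         5.73852488e-01],
       [ 9.14045839e-02,  1.59667288e-02, -9.95685827e-01,
         1.18429428e+00],
       [ 0.00000000e+00,  0.00000000e+00,  0.00000000e+00,
         1.00000000e+00]])}
scene {'K': array([[368.95015613,   0.        , 325.50866184],
       [  0.        , 368.95015613, 194.6682728 ],
       [  0.        ,   0.        ,   1.        ]]), 'dist_coeffs': array([-0.05420902,  0.        ,  0.        ,  0.        ,  0.        ]), 'extrinsics': array([[-4.66506796e-04,  9.99908006e-01, -1.35559093e-02,
        -5.00728192e-02],
       [ 8.28869311e-01, -7.19711014e-03, -5.59395984e-01,
        -3.62195703e-01],
       [-5.59442087e-01, -1.14970392e-02, -8.28789702e-01,
         1.14601845e+00],
       [ 0.00000000e+00,  0.00000000e+00,  0.00000000e+00,
         1.00000000e+00]])}
```

View pics/top0.png

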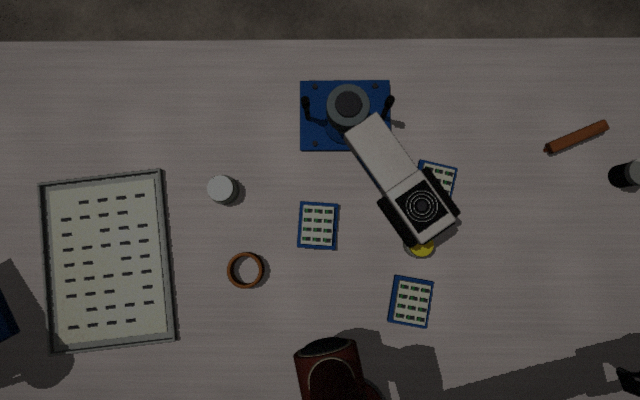

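View pics/scene0.png

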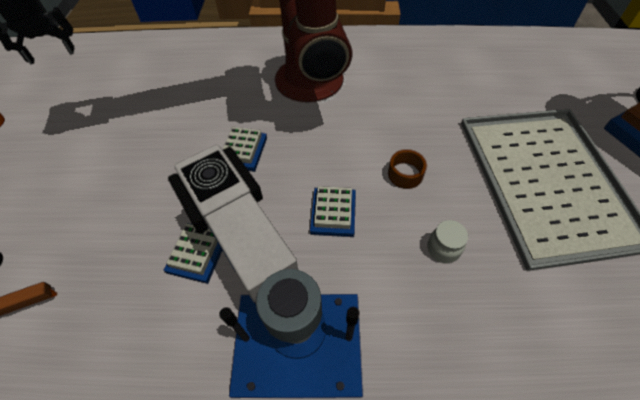

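The top view shows the stand at (345,105) and the lamp head at (422,208). There are three nest-like blocks: A (318,225), B (438,180) partly under the lamp, and C (411,301). The big grey tray at (108,260) isn't blue. The nest meant is the leftmost one, A. The tape is at (245,270), the pot at (223,189), and the ink jar is under the lamp at (422,250).

```bash
cat > h.py <<'E'
import cv2,numpy as np
from station import ctrl
def ray(n,uv,z):
    c=ctrl.get_calibration(n);p=cv2.undistortPoints(np.float64(uv).reshape(-1,1,2),c["K"],c["dist_coeffs"]).reshape(-1,2)
    E=c["extrinsics"];R=E[:3,:3];o=-R.T@E[:3,3]
    d=np.c_[p,np.ones(len(p))]@R
    return o+d*((z-o[2])/d[:,2])[:,None]
def mid(m): return np.float64(cv2.minAreaRect(max(cv2.findContours(m,0,2)[0],key=cv2.contourArea))[0])
E
python3 - <<'E'
from h import *
for n,box in(("top",(290,190,350,260)),("scene",(300,175,365,245))):
    im=cv2.imread(f"pics/{n}0.png");x0,y0,x1,y1=box
    c=im[y0:y1,x0:x1].astype(int)
    m=((c[...,0]>c[...,2]+25)).astype(np.uint8)*255
    m=cv2.morphologyEx(m,cv2.MORPH_CLOSE,np.ones((3,3)))
    k=max(cv2.findContours(m,0,2)[0],key=cv2.contourArea);r=cv2.minAreaRect(k)
    w=((c.min(2)>85)&(c[...,0]<c[...,2]+10)).astype(np.uint8)*255
    # white top inside blue hull
    h=np.zeros_like(m);cv2.fillPoly(h,[cv2.convexHull(k)],255)
    w=cv2.erode(h,np.ones((3,3)))&~m
    kk=max(cv2.findContours(cv2.morphologyEx(w,cv2.MORPH_CLOSE,np.ones((5,5))),0,2)[0],key=cv2.contourArea);r2=cv2.minAreaRect(kk)
    bc=cv2.boxPoints(r2)+[x0,y0];C=np.array(r2[0])+[x0,y0]
    P=ray(n,bc,.042);print(n,r,r2,"centre",ray(n,[C],.042)[0],"sides",np.linalg.norm(P-np.roll(P,1,0),axis=1))
im=cv2.imread("pics/top0.png")
a=cv2.resize(im[70:270,280:480],None,fx=2.9,fy=2.9,interpolation=cv2.INTER_CUBIC)
cv2.imwrite("pics/crop.png",cv2.convertScaleAbs(a,alpha=1.6))
g=cv2.cvtColor(im,6)
m=(g<45).astype(np.uint8)*255
n,l,s,ce=cv2.connectedComponentsWithStats(m[160:270,360:480])
print(s[s[:,4]>20]+[360,160,0,0,0])
E
```

```text
top ((27.159290313720703, 35.110618591308594), (38.2484245300293, 45.964630126953125), 3.814074993133545) ((27.403553009033203, 34.850257873535156), (32.84489059448242, 39.82710266113281), 4.085616588592529) centre [0.4919354  0.06754884 0.042     ] sides [0.08300955 0.10089462 0.08364676 0.10073665]
scene ((32.856353759765625, 36.729278564453125), (44.254539489746094, 45.62106704711914), 3.012787342071533) ((32.68646240234375, 33.457183837890625), (36.738624572753906, 37.947479248046875), 3.012787342071533) centre [0.50328047 0.0670103  0.042     ] sides [0.07990268 0.10077949 0.08546136 0.10021229]
[[  360   160   120   110 10157]
 [  360   160   101    89  1714]
 [  395   180    53    53  1287]]
```

View pics/crop.png

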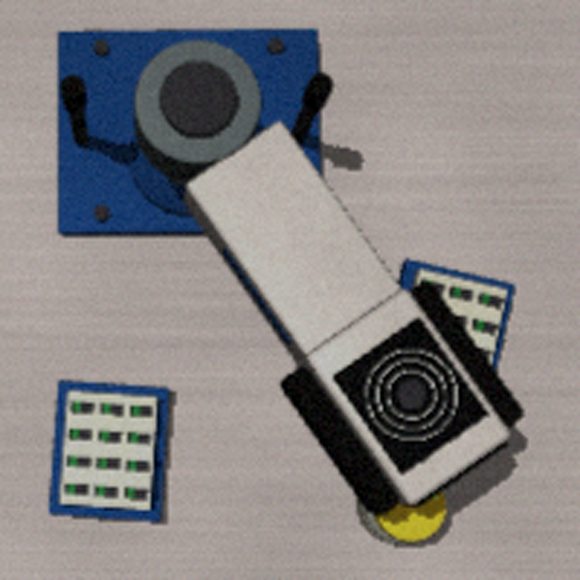

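The crop confirms nest A: a white block with parts on a blue base, standing clear on the left. The fan guard is at about (422,206), the pads are on both sides of the head, and the hub disc is at about (348,104). Next I'll measure the hub and guard.

```bash
cat >> h.py <<'E'
def comp(g,seed,th=45,r=60):
    # dark component nearest to the seed -> min-area-rect centre (full pixels) and sides
    x0,y0=max(int(seed[0])-r,0),max(int(seed[1])-r,0);c=g[y0:y0+2*r,x0:x0+2*r]
    m=cv2.morphologyEx((c<th).astype(np.uint8)*255,cv2.MORPH_OPEN,np.ones((2,2)))
    out=[]
    for k in cv2.findContours(m,0,2)[0]:
        if cv2.contourArea(k)>150:
            q=cv2.minAreaRect(k);out.append((np.array(q[0])+[x0,y0],np.round(q[1],1),round(q[2],1)))
    return sorted(out,key=lambda o:np.linalg.norm(o[0]-seed))
E
python3 - <<'E'
from h import *
for n,s1,s2 in(("top",(348,103),(422,206)),("scene",(288,297),(210,173))):
    g=cv2.imread(f"pics/{n}0.png",0)
    print(n,"cam",ray(n,[(0,0)],99)[0]*0 - ctrl.get_calibration(n)["extrinsics"][:3,:3].T@ctrl.get_calibration(n)["extrinsics"][:3,3])
    for th in(55,75): print("hub",comp(g,s1,th)[:2])
    for th in(40,55):
        k=comp(g,s2,th)[:2];print("guard",k,ray(n,[k[0][0]],.205))
    for z in(.2,.22,.25): print(z,ray(n,[s1],z))
b=cv2.imread("pics/top0.png").astype(int)
m=((b[...,0]>b[...,2]+25)).astype(np.uint8)*255
for k in cv2.findContours(m[60:170,280:410],0,2)[0]:
    if cv2.contourArea(k)>800:
        q=cv2.minAreaRect(k);P=cv2.boxPoints(q)+[280,60];W=ray("top",P,.014);print("plate",W[:,:2].round(4),W.mean(0),np.linalg.norm(W-np.roll(W,1,0),axis=1))
E
```

```text
top cam [0.46309486 0.04394936 1.23264284]
hub [(array([349. , 104.5]), array([27., 28.]), 90.0), (array([352.5, 121.5]), array([ 81., 103.]), 90.0)]
hub [(array([353. , 121.5]), array([ 81., 104.]), 90.0)]
guard [(array([422.0115509 , 206.93302536]), array([41.4, 35.9]), 54.8), (array([440.34000397, 188.12000275]), array([67.8, 11.2]), 53.1)] [[ 0.52742611 -0.16463361  0.205     ]]
guard [(array([421.95270157, 207.03378296]), array([41.6, 36.6]), 54.5), (array([413.57865906, 198.82584   ]), array([117.1,  67.3]), 58.0)] [[ 0.52720513 -0.16450118  0.205     ]]
0.2 [[ 0.76192473 -0.00390979  0.2       ]]
0.22 [[ 0.75613706 -0.00298287  0.22      ]]
0.25 [[ 0.74745555 -0.00159248  0.25      ]]
scene cam [0.9413205  0.06063727 0.74651869]
hub [(array([288.30001068, 298.59999847]), array([38. , 40.2]), 63.4), (array([287.5, 325.5]), array([ 61., 119.]), 90.0)]
hub [(array([288.45194626, 298.00092697]), array([41.3, 42.5]), 25.5), (array([287.50000763, 307.99999237]), array([ 96., 119.]), 90.0)]
guard [(array([210.59710693, 176.18279266]), array([37.6, 44.8]), 62.0), (array([243.96272278, 168.29052734]), array([40.2, 63.5]), 3.9)] [[ 0.53261116 -0.1598623   0.205     ]]
guard [(array([210.75111771, 176.06463623]), array([38.2, 45.6]), 62.4), (array([244.19007874, 166.58115387]), array([41. , 66.5]), 4.7)] [[ 0.53234053 -0.15962079  0.205     ]]
0.2 [[ 0.75879804 -0.0036378   0.2       ]]
0.22 [[ 0.7654775  -0.00128564  0.22      ]]
0.25 [[0.77549669 0.00224261 0.25      ]]
plate [[ 0.879   0.1154]
 [ 0.8781 -0.1219]
 [ 0.6892 -0.1197]
 [ 0.6895  0.1144]] [ 0.78392289 -0.0029544   0.014     ] [0.18950062 0.23734803 0.1889194  0.23407388]
```

Measured:
- **Pivot:** about (0.758, -0.0055).
- **Lamp:** 0.2805 m from the pivot (280 mm expected), θ≈0.603.
- **Nest:** (0.492, 0.0675), 0.276 m from the pivot, θ≈-0.268.

The pad is a nearly lossless spring, so a finger moving at speed v sends the lamp off at 2v. A finger retreating at half the lamp's speed stops it. I'll push on the right pad and catch on the left.

>>> jog_arm:
  deltas:
    - [1, [0.1, 0.09, 0], [0, 0, 0]]
    - [1, [0.2, 0.18, 0], [0, 0, 0]]
    - [1, [0.28, 0.25, 0], [0, 0, 0]]
    - [1, [0.36, 0.32, 0], [0, 0, 0]]
    - [1, [0.44, 0.39, 0], [0, 0, 0]]
    - [1, [0.52, 0.465, 0], [0, 0, 0]]
    - [1, [0.6, 0.54, 0], [0, 0, 0]]
    - [1, [0.68, 0.61, 0], [0, 0, 0]]
    - [1, [0.76, 0.68, 0], [0, 0, 0]]
    - [1, [0.84, 0.75, 0], [0, 0, 0]]
    - [1, [0.91, 0.815, 0], [0, 0, 0]]
    - [1, [0.95, 0.85, 0], [0, 0, 0]]

```text
t: 1.1
tool_pos: [0.5778, -0.2554, 0.2091]
tool_rot: [-3.098, -0.521, 0.001]
contact_force: [0.3, -0.1, 0.1]
opening: -0.0002
grip_force: 0.0
```

>>> jog_arm:
  deltas:
    - [1, [0, 0, -0.03], [0, 0, 0]]
    - [1, [0, 0, -0.07], [0, 0, 0]]
    - [1, [0, 0, -0.11], [0, 0, 0]]
    - [1, [0, 0, -0.125], [0, 0, 0]]
    - [1, [0, 0, -0.125], [0, 0, 0]]

```text
t: 1.52
tool_pos: [0.5751, -0.2565, 0.1565]
tool_rot: [-3.095, -0.52, 0.006]
contact_force: [1.5, 0.6, 1.0]
opening: -0.0001
grip_force: 0.0
```

```bash
cat >> h.py <<'E'
PIV=np.array([.758,-.0055])
def lamp(name=None,seed=None,z=.206):
    o=ctrl.get_obs();im=ctrl.get_image("top")[:,:,::-1].copy()
    if name: cv2.imwrite(f"pics/{name}.png",im)
    g=cv2.cvtColor(im,6)
    best=None
    for k in comp(g,seed if seed is not None else (380,215),45,110):
        s=sorted(k[1])
        if abs(s[0]-36)<5 and abs(s[1]-41.5)<5:
            P=ray("top",[k[0]],z)[0,:2];d=PIV-P
            if abs(np.hypot(*d)-.28)<.012: best=(o["t"],np.arctan2(d[1],d[0]),np.hypot(*d),P)
    return best,o
E
python3 - <<'E'
from h import *
b,o=lamp("a");print(b,ctrl.hold_point_z);print({k:o[k] for k in("t","tool_pos","tool_rot","contact_force","opening")})
cv2.imwrite("pics/wa.png",ctrl.get_image("wrist")[:,:,::-1])
a=cv2.imread("pics/a.png")[60:300,260:520];cv2.imwrite("pics/ac.png",np.hstack([cv2.resize(cv2.convertScaleAbs(a,alpha=1.5),(400,370)),cv2.resize(cv2.imread("pics/wa.png"),(400,370))]))
E
```

```text
None 0.0187
{'t': 1.5167, 'tool_pos': array([ 0.57513948, -0.2564922 ,  0.15649872]), 'tool_rot': array([-3.0948983 , -0.51969663,  0.00642325]), 'contact_force': array([1.46588601, 0.59378152, 1.0413671 ]), 'opening': -6.426004085699963e-05}
```

View pics/ac.png

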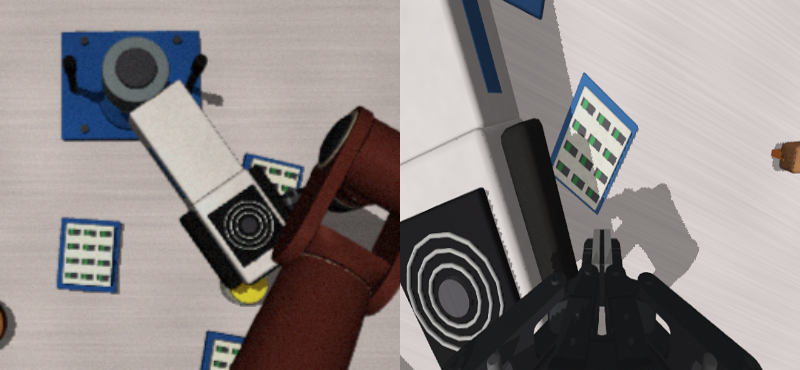

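The picture shows the shut finger beside the right pad, with the pad's upper half clear. By my figures the gap is about 18 mm, and the ink jar is well below. I'll raise slightly for knuckle clearance and push along the pad normal at 24 mm/s.

>>> jog_arm:
  deltas:
    - [1, [-0.0028, 0.0041, 0.01], [0, 0, 0]]
    - [1, [-0.0056, 0.0082, 0.02], [0, 0, 0]]
    - [1, [-0.0084, 0.0123, 0.028], [0, 0, 0]]
    - [1, [-0.0112, 0.0164, 0.028], [0, 0, 0]]
    - [1, [-0.014, 0.0205, 0.028], [0, 0, 0]]
    - [1, [-0.0168, 0.0246, 0.028], [0, 0, 0]]
    - [1, [-0.0196, 0.0287, 0.028], [0, 0, 0]]
    - [1, [-0.0224, 0.0328, 0.028], [0, 0, 0]]
    - [1, [-0.0252, 0.0369, 0.028], [0, 0, 0]]
    - [1, [-0.028, 0.041, 0.028], [0, 0, 0]]
    - [1, [-0.0308, 0.0451, 0.028], [0, 0, 0]]
    - [1, [-0.0336, 0.0492, 0.028], [0, 0, 0]]

```text
t: 2.62
tool_pos: [0.5632, -0.2374, 0.1707]
tool_rot: [-3.098, -0.52, 0.0]
contact_force: [0.4, -0.0, 0.1]
opening: -0.0004
grip_force: 0.0
```

>>> jog_arm:
  deltas:
    - [1, [-0.0028, 0.0041, 0], [0, 0, 0]]
    - [1, [-0.0056, 0.0082, 0], [0, 0, 0]]
    - [1, [-0.0084, 0.0123, 0], [0, 0, 0]]
    - [1, [-0.0112, 0.0164, 0], [0, 0, 0]]
    - [1, [-0.014, 0.0205, 0], [0, 0, 0]]
    - [1, [-0.0168, 0.0246, 0], [0, 0, 0]]
    - [1, [-0.0196, 0.0287, 0], [0, 0, 0]]
    - [1, [-0.015, 0.022, 0], [0, 0, 0]]
    - [1, [0.01, -0.02, 0], [0, 0, 0]]
    - [1, [0.04, -0.07, 0.05], [0, 0, 0]]
    - [1, [0.06, -0.11, 0.13], [0, 0, 0]]
    - [1, [0.07, -0.13, 0.22], [0, 0, 0]]

```text
t: 3.62
tool_pos: [0.5908, -0.2907, 0.2568]
tool_rot: [-3.096, -0.518, 0.006]
contact_force: [0.2, -0.1, 0.7]
opening: 0.0001
grip_force: 0.0
```

```bash
python3 - <<'E'
from h import *
L=[]
for i in range(6):
    b,o=lamp(f"b{i}")
    print(b)
print({k:o[k] for k in("t","tool_pos","contact_force")})
E
```

```text
(3.6167, np.float64(0.6033701373901683), np.float64(0.28009309459899273), array([ 0.5273635 , -0.16443064]))
(3.6667, np.float64(0.6033701373901683), np.float64(0.28009309459899273), array([ 0.5273635 , -0.16443064]))
(3.7167, np.float64(-0.2353461298718884), np.float64(0.2812092170432971), array([0.48454268, 0.06007225]))
(3.7667, np.float64(0.6033701373901683), np.float64(0.28009309459899273), array([ 0.5273635 , -0.16443064]))
(3.8167, np.float64(0.6033701373901683), np.float64(0.28009309459899273), array([ 0.5273635 , -0.16443064]))
(3.8667, np.float64(0.6033701373901683), np.float64(0.28009309459899273), array([ 0.5273635 , -0.16443064]))
{'t': 3.8667, 'tool_pos': array([ 0.59131607, -0.2897475 ,  0.25861179]), 'contact_force': array([ 0.4078259 ,  0.51243611, -1.17306446])}
```

```bash
python3 - <<'E'
from h import *
w=ctrl.get_image("wrist")[:,:,::-1];o=ctrl.get_obs();print(o["t"],o["tool_pos"])
a=cv2.imread("pics/b5.png")[60:300,260:520];cv2.imwrite("pics/bc.png",np.hstack([cv2.resize(cv2.convertScaleAbs(a,alpha=1.5),(400,370)),cv2.resize(w,(400,370))]))
E
```

```text
3.9667 [ 0.59054702 -0.2889874   0.25668274]
```

View pics/bc.png

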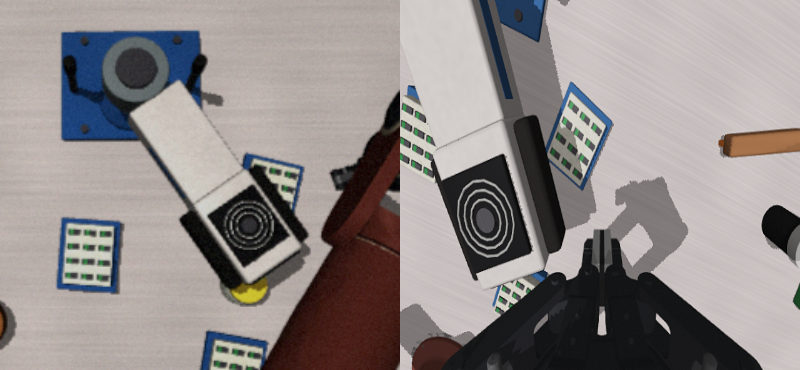

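The lamp hasn't moved and is still at the same pixels, so the finger never reached the pad. I'll check the TCP projection against the seen fingertip.

```bash
python3 - <<'E'
from h import *
o=ctrl.get_obs();p=o["tool_pos"]
R=cv2.Rodrigues(o["tool_rot"])[0];print(R.round(3).tolist())
def proj(n,P):
    c=ctrl.get_calibration(n);E=c["extrinsics"]
    return cv2.projectPoints(np.float64(P).reshape(-1,3),cv2.Rodrigues(E[:3,:3])[0],E[:3,3],c["K"],c["dist_coeffs"])[0].reshape(-1,2)
pts=[p,p-.0187*R[:,2],p+.0145*R[:,1]-.01*R[:,2],p-.0145*R[:,1]-.01*R[:,2]]
print("top",proj("top",pts).round(1).tolist());print("wrist",proj("wrist",pts).round(1).tolist())
# lamp features in the wrist view: predicted right-pad outer face corners (top edge) and guard centre
th=.6034;x=np.array([np.cos(th),np.sin(th)]);y=np.array([-x[1],x[0]]);L=np.r_[PIV-.28*x,0]
f=lambda a,b,z:np.r_[L[:2]+a*x+b*y,z]
print("padtop",proj("wrist",[f(-.065,-.07,.185),f(.065,-.07,.185),f(0,0,.21)]).round(1).tolist())
a=cv2.imread("pics/bc.png")[:,400:]
a=cv2.resize(a,(640,400));cv2.imwrite("pics/w5.png",a)
# dark end of tip
g=cv2.imread("pics/b5.png",0);print(np.c_[np.where(g[150:200,460:510]<50)][:,::-1].min(0)+[460,150])
t=cv2.resize(cv2.imread("pics/b5.png")[140:210,440:540],(800,560),interpolation=cv2.INTER_CUBIC)
cv2.imwrite("pics/tip.png",cv2.convertScaleAbs(np.hstack([t[:,:400],cv2.resize(a[210:330,260:380],(400,560))]),alpha=2))
E
```

```text
[[0.945, 0.327, -0.003], [0.327, -0.945, 0.002], [-0.002, -0.003, -1.0]]
top [[486.3, 175.2], [489.4, 174.0], [494.5, 172.3], [481.3, 176.9]]
wrist [[322.9, 245.9], [322.9, 261.3], [349.1, 253.7], [296.7, 253.7]]
padtop [[261.4, 275.4], [205.1, 127.6], [139.7, 240.9]]
[474 150]
```

View pics/tip.png

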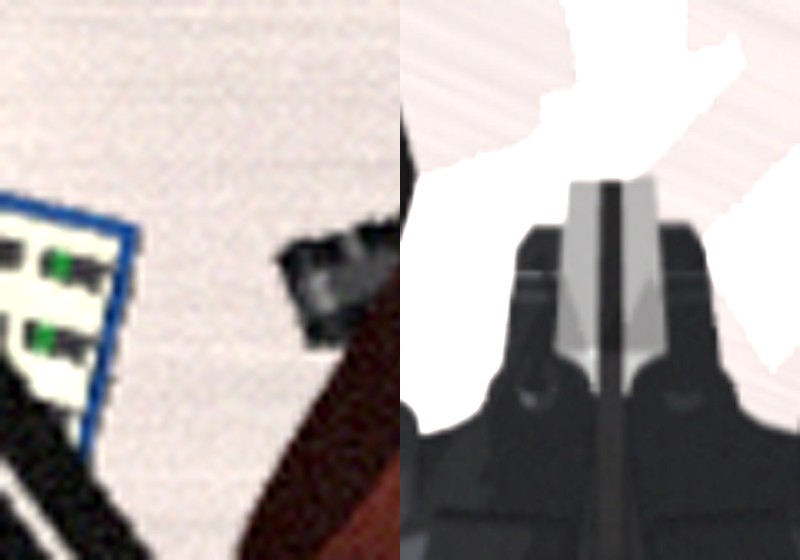

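The finger's shut tip is only about ±8 mm thick, and the projection agrees with what I see. I'll go back, lower than before, push again, and check the state mid-push.

>>> jog_arm:
  deltas:
    - [1, [-0.02, 0.04, 0], [0, 0, 0]]
    - [1, [-0.039, 0.081, -0.05], [0, 0, 0]]
    - [1, [-0.039, 0.081, -0.13], [0, 0, 0]]
    - [1, [-0.039, 0.081, -0.2], [0, 0, 0]]
    - [1, [-0.039, 0.081, -0.24], [0, 0, 0]]
    - [1, [-0.039, 0.081, -0.248], [0, 0, 0]]
    - [1, [-0.039, 0.081, -0.248], [0, 0, 0]]

```text
t: 4.55
tool_pos: [0.574, -0.256, 0.1564]
tool_rot: [-3.094, -0.52, 0.007]
contact_force: [0.4, 0.0, 0.3]
opening: -0.0001
grip_force: 0.0
```

>>> jog_arm:
  deltas:
    - [1, [-0.0028, 0.0041, 0], [0, 0, 0]]
    - [1, [-0.0056, 0.0082, 0], [0, 0, 0]]
    - [1, [-0.0084, 0.0123, 0], [0, 0, 0]]
    - [1, [-0.0112, 0.0164, 0], [0, 0, 0]]
    - [1, [-0.014, 0.0205, 0], [0, 0, 0]]
    - [1, [-0.0168, 0.0246, 0], [0, 0, 0]]
    - [1, [-0.0196, 0.0287, 0], [0, 0, 0]]
    - [1, [-0.0224, 0.0328, 0], [0, 0, 0]]
    - [1, [-0.0252, 0.0369, 0], [0, 0, 0]]
    - [1, [-0.028, 0.041, 0], [0, 0, 0]]
    - [1, [-0.0308, 0.0451, 0], [0, 0, 0]]
    - [1, [-0.0336, 0.0492, 0], [0, 0, 0]]

```text
t: 5.55
tool_pos: [0.5622, -0.2374, 0.1596]
tool_rot: [-3.098, -0.52, 0.0]
contact_force: [0.1, 0.1, 0.6]
opening: 0.0001
grip_force: 0.0
```

>>> jog_arm:
  deltas:
    - [1, [-0.0028, 0.0041, 0], [0, 0, 0]]
    - [1, [-0.0056, 0.0082, 0], [0, 0, 0]]
    - [1, [-0.0084, 0.0123, 0], [0, 0, 0]]
    - [1, [-0.0112, 0.0164, 0], [0, 0, 0]]
    - [1, [-0.014, 0.0205, 0], [0, 0, 0]]
    - [1, [-0.0168, 0.0246, 0], [0, 0, 0]]

```text
t: 6.05
tool_pos: [0.5555, -0.2276, 0.1596]
tool_rot: [3.098, 0.52, -0.0]
contact_force: [-0.4, -0.8, -0.1]
opening: 0.0002
grip_force: 0.1
```

```bash
python3 - <<'E'
from h import *
o=ctrl.get_obs();print({k:o[k] for k in("t","tool_pos","tool_rot","contact_force")})
t=ctrl.get_image("top")[:,:,::-1];w=ctrl.get_image("wrist")[:,:,::-1]
cv2.imwrite("pics/c.png",t)
cv2.imwrite("pics/cc.png",np.hstack([cv2.resize(cv2.convertScaleAbs(t[60:300,260:520],alpha=1.5),(400,370)),cv2.resize(w,(400,370))]))
print(comp(cv2.cvtColor(t,6),(422,206),45))
E
```

```text
{'t': 6.05, 'tool_pos': array([ 0.55545247, -0.22757422,  0.15963481]), 'tool_rot': array([ 3.09818498e+00,  5.20313006e-01, -1.74874816e-05]), 'contact_force': array([-0.44644871, -0.75074095, -0.0995954 ])}
[(array([437.49999237, 205.49999237]), array([ 87., 119.]), -0.0), (array([384.9348526 , 209.03070831]), array([98.8, 12.2]), 56.6)]
```

View pics/cc.png

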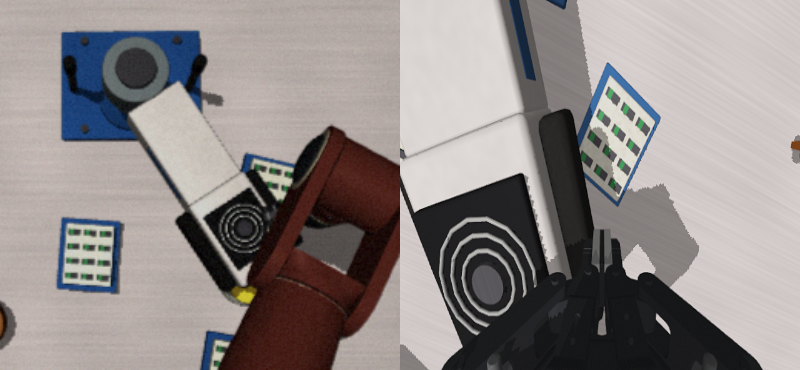

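Contact now: about 0.9 N on the finger, and the guard in the top crop has shifted from (249,224) to (243,228), so the lamp is on its way. I'll continue the gentle push a few rows, then retreat.

>>> jog_arm:
  deltas:
    - [1, [-0.0028, 0.0041, 0], [0, 0, 0]]
    - [1, [-0.0056, 0.0082, 0], [0, 0, 0]]
    - [1, [-0.0084, 0.0123, 0], [0, 0, 0]]
    - [1, [-0.0112, 0.0164, 0], [0, 0, 0]]
    - [1, [-0.014, 0.0205, 0], [0, 0, 0]]
    - [1, [-0.012, 0.018, 0], [0, 0, 0]]
    - [1, [0.01, -0.02, 0], [0, 0, 0]]
    - [1, [0.04, -0.07, 0.05], [0, 0, 0]]
    - [1, [0.06, -0.12, 0.13], [0, 0, 0]]
    - [1, [0.07, -0.16, 0.22], [0, 0, 0]]

```text
t: 6.98
tool_pos: [0.583, -0.2921, 0.2457]
tool_rot: [-3.095, -0.52, 0.006]
contact_force: [-0.3, 0.0, -0.3]
opening: 0.0003
grip_force: 0.0
```

```bash
python3 - <<'E'
from h import *
for i in range(5):
    b,o=lamp(f"d{i}")
    g=cv2.imread(f"pics/d{i}.png",0)
    print(b,[k for k in comp(g,(405,212),45)[:2]] if b is None else "")
print({k:o[k] for k in("t","tool_pos","contact_force")})
E
```

```text
(6.9833, np.float64(0.44295408147787013), np.float64(0.2799150723137408), array([ 0.50509968, -0.12547449])) 
(7.0333, np.float64(0.43702640889053807), np.float64(0.2798724597832835), array([ 0.50443157, -0.12395524])) 
(7.0833, np.float64(0.429806097004375), np.float64(0.2799231964220442), array([ 0.50353678, -0.12214247])) 
(7.1333, np.float64(0.4230344791183087), np.float64(0.2799940849530465), array([ 0.50268812, -0.12044578])) 
(7.1833, np.float64(0.4176579293228646), np.float64(0.2802427130901279), array([ 0.50184655, -0.11917228])) 
{'t': 7.1833, 'tool_pos': array([ 0.58435077, -0.29270261,  0.24953248]), 'contact_force': array([-0.07734869,  0.72400591,  0.24428296])}
```

The lamp is coasting at ω≈-0.128 rad/s and should arrive at about t=14 at roughly 0.08 rad/s. I'll hop over to the left side at z≈0.27 and turn the tool -34° so its closing line lies along the pad normal at the nest.

>>> jog_arm:
  deltas:
    - [1, [0, 0.02, 0.05], [0, 0, -0.015]]
    - [1, [-0.01, 0.1, 0.05], [0, 0, -0.035]]
    - [1, [-0.025, 0.19, 0.05], [0, 0, -0.055]]
    - [1, [-0.04, 0.28, 0.05], [0, 0, -0.075]]
    - [1, [-0.055, 0.37, 0.05], [0, 0, -0.095]]
    - [1, [-0.07, 0.46, 0.05], [0, 0, -0.11]]
    - [1, [-0.085, 0.55, 0.05], [0, 0, -0.13]]
    - [1, [-0.1, 0.64, 0.05], [0, 0, -0.15]]
    - [1, [-0.12, 0.73, 0.05], [0, 0, -0.17]]
    - [1, [-0.14, 0.82, 0.05], [0, 0, -0.191]]
    - [1, [-0.16, 0.91, 0.05], [0, 0, -0.191]]
    - [1, [-0.18, 0.98, 0.05], [0, 0, -0.191]]

```text
t: 8.23
tool_pos: [0.5094, 0.103, 0.2652]
tool_rot: [3.114, -0.416, -0.006]
contact_force: [0.8, 1.6, -0.6]
opening: -0.0
grip_force: 0.0
```

```bash
python3 - <<'E'
from h import *
b,o=lamp("e0");print(b)
print({k:o[k] for k in("t","tool_pos","tool_rot")})
E
```

```text
(8.2333, np.float64(0.2823495302041889), np.float64(0.28060433547749164), array([ 0.48850662, -0.08367999]))
{'t': 8.2333, 'tool_pos': array([0.50937466, 0.10297445, 0.26523849]), 'tool_rot': array([ 3.11391315, -0.41594038, -0.00561632])}
```

>>> jog_arm:
  deltas:
    - [1, [-0.006, 0.04, -0.01], [0, 0, 0]]
    - [1, [-0.0125, 0.08, -0.07], [0, 0, 0]]
    - [1, [-0.0125, 0.08, -0.14], [0, 0, 0]]
    - [1, [-0.0125, 0.08, -0.21], [0, 0, 0]]
    - [1, [-0.0125, 0.08, -0.26], [0, 0, 0]]
    - [1, [-0.0125, 0.08, -0.275], [0, 0, 0]]
    - [1, [-0.0125, 0.08, -0.275], [0, 0, 0]]
    - [1, [-0.0125, 0.08, -0.275], [0, 0, 0]]
    - [1, [-0.0125, 0.08, -0.275], [0, 0, 0]]

```text
t: 9.03
tool_pos: [0.5075, 0.1323, 0.1592]
tool_rot: [-3.113, 0.419, -0.004]
contact_force: [-0.1, 0.0, 0.2]
opening: 0.0002
grip_force: 0.0
```

```bash
cat >> h.py <<'E'
def fing(o,th=-.268):
    # finger in lamp axes at target angle, relative to target lamp centre: (x,y)
    x=np.array([np.cos(th),np.sin(th)]);y=np.array([-x[1],x[0]])
    d=o["tool_pos"][:2]-(PIV-.28*x);return d@x,d@y
E
python3 - <<'E'
from h import *
for i in range(3):
    b,o=lamp(f"f{i}");print(b)
print({k:o[k] for k in("t","tool_pos","tool_rot")},fing(o))
E
```

```text
(9.0333, np.float64(0.18864283664389844), np.float64(0.2804147063013798), array([ 0.48255995, -0.05808504]))
(9.0833, np.float64(0.18264569074150397), np.float64(0.28022706076002346), array([ 0.48243407, -0.05639817]))
(9.1333, np.float64(0.17718005813971963), np.float64(0.2802380293698765), array([ 0.4821492 , -0.05489321]))
{'t': 9.1333, 'tool_pos': array([0.50772585, 0.13235405, 0.15957678]), 'tool_rot': array([-3.11275947,  0.41864503, -0.00494922])} (np.float64(0.0021558086012732), np.float64(0.06665956277561548))
```

>>> jog_arm:
  deltas:
    - [1, [0.0015, 0.0055, 0], [0, 0, 0]]
    - [1, [0.0015, 0.0055, 0], [0, 0, 0]]
    - [1, [0.0015, 0.0055, 0], [0, 0, 0]]
    - [1, [0.0015, 0.0055, 0], [0, 0, 0]]
    - [1, [0.0015, 0.0055, 0], [0, 0, 0]]
    - [1, [0.0015, 0.0055, 0], [0, 0, 0]]
    - [1, [0.0015, 0.0055, 0], [0, 0, 0]]
    - [1, [0.0015, 0.0055, 0], [0, 0, 0]]
    - [1, [0.0015, 0.0055, 0], [0, 0, 0]]
    - [1, [0.0015, 0.0055, 0], [0, 0, 0]]
    - [1, [0.0015, 0.0055, 0], [0, 0, 0]]
    - [1, [0.0015, 0.0055, 0], [0, 0, 0]]

```text
t: 10.18
tool_pos: [0.5072, 0.1345, 0.1576]
tool_rot: [3.114, -0.419, -0.0]
contact_force: [-0.2, -0.4, 0.1]
opening: 0.0003
grip_force: 0.0
```

```bash
python3 - <<'E'
from h import *
for i in range(3):
    b,o=lamp(f"g{i}");print(b)
print(o["t"],o["tool_pos"],fing(o))
E
```

```text
(10.1833, np.float64(0.06461930210907312), np.float64(0.28053070681253567), array([ 0.47805479, -0.02361509]))
(10.2333, np.float64(0.060084165440767244), np.float64(0.2806812307317401), array([ 0.47782526, -0.02235435]))
(10.2833, np.float64(0.05482744588135989), np.float64(0.2807873143798014), array([ 0.47763461, -0.02088714]))
10.2833 [0.5071749  0.13451249 0.15762254] (np.float64(0.0010529645357088037), np.float64(0.06859505806867945))
```

>>> jog_arm:
  deltas:
    - [1, [0, 0, 0], [0, 0, 0]]
    - [1, [0, 0, 0], [0, 0, 0]]
    - [1, [0, 0, 0], [0, 0, 0]]
    - [1, [0, 0, 0], [0, 0, 0]]
    - [1, [0, 0, 0], [0, 0, 0]]
    - [1, [0, 0, 0], [0, 0, 0]]
    - [1, [0, 0, 0], [0, 0, 0]]
    - [1, [0, 0, 0], [0, 0, 0]]
    - [1, [0, 0, 0], [0, 0, 0]]
    - [1, [0, 0, 0], [0, 0, 0]]

```text
t: 11.17
tool_pos: [0.5072, 0.1345, 0.1576]
tool_rot: [3.114, -0.419, -0.0]
contact_force: [-0.5, 0.0, 0.8]
opening: -0.0
grip_force: 0.0
```

```bash
cp pics/g2.png pics/x.png; python3 - <<'E'
from h import *
for i in range(3):
    b,o=lamp(f"i{i}");print(b)
print(o["t"],o["tool_pos"],fing(o))
E
```

```text
(11.1667, np.float64(-0.03128517395397842), np.float64(0.2803680447416978), array([0.47776915, 0.00326993]))
(11.2167, np.float64(-0.03398644311868787), np.float64(0.280251922706142), array([0.47790992, 0.00402293]))
(11.2667, np.float64(-0.041763180404515286), np.float64(0.2803376737559534), array([0.47790677, 0.00620439]))
11.2667 [0.50718503 0.13451155 0.15761713] (np.float64(0.0010629852839944137), np.float64(0.0685968306534603))
```

>>> jog_arm:
  deltas:
    - [1, [0, 0, 0], [0, 0, 0]]
    - [1, [0, 0, 0], [0, 0, 0]]
    - [1, [0, 0, 0], [0, 0, 0]]
    - [1, [0, 0, 0], [0, 0, 0]]
    - [1, [0, 0, 0], [0, 0, 0]]
    - [1, [0, 0, 0], [0, 0, 0]]
    - [1, [0, 0, 0], [0, 0, 0]]
    - [1, [0, 0, 0], [0, 0, 0]]
    - [1, [0, 0, 0], [0, 0, 0]]
    - [1, [0, 0, 0], [0, 0, 0]]
    - [1, [0, 0, 0], [0, 0, 0]]
    - [1, [0, 0, 0], [0, 0, 0]]

```text
t: 12.32
tool_pos: [0.5072, 0.1345, 0.1576]
tool_rot: [-3.114, 0.419, 0.0]
contact_force: [0.4, 0.1, -0.4]
opening: 0.0001
grip_force: 0.0
```

```bash
python3 - <<'E'
from h import *
for i in range(3):
    b,o=lamp(f"j{i}");print(b)
print(o["t"],o["tool_pos"],fing(o))
E
```

```text
None
None
None
12.4167 [0.50716628 0.13450603 0.15758795] (np.float64(0.001046363694589044), np.float64(0.0685865379779749))
```

```bash
python3 - <<'E'
from h import *
for i in range(3):
    g=cv2.imread(f"pics/j{i}.png",0)
    for th in(30,35,40):
        print(i,th,[(k[0].round(1),k[1]) for k in comp(g,(310,212),th,60)[:3]])
# white boom top edges check
a=cv2.resize(cv2.imread("pics/j2.png")[80:280,230:400],(510,600));cv2.imwrite("pics/jc.png",cv2.convertScaleAbs(a,alpha=1.6))
E
```

```text
0 30 [(array([301. , 226.5]), array([ 89., 102.])), (array([358.8, 232.3]), array([ 9.8, 57.8]))]
0 35 [(array([301. , 226.5]), array([ 89., 102.])), (array([358.9, 232.2]), array([10. , 58.4]))]
0 40 [(array([301.5, 226.5]), array([ 89., 103.])), (array([358.8, 232.2]), array([10.2, 58.5]))]
1 30 [(array([301. , 226.5]), array([ 89., 102.])), (array([358.2, 232.5]), array([ 9.7, 57.9]))]
1 35 [(array([301. , 226.5]), array([ 89., 102.])), (array([358.2, 232.5]), array([10. , 57.9]))]
1 40 [(array([301. , 226.5]), array([ 89., 102.])), (array([358.1, 232.5]), array([10.2, 58.2]))]
2 30 [(array([300.5, 226.5]), array([ 89., 101.])), (array([357.7, 232.5]), array([ 9.8, 57.8]))]
2 35 [(array([300.5, 226.5]), array([ 89., 101.])), (array([357.7, 232.5]), array([ 9.9, 58. ]))]
2 40 [(array([301. , 226.5]), array([ 89., 102.])), (array([357.7, 232.5]), array([10.3, 58.3]))]
```

View pics/jc.png

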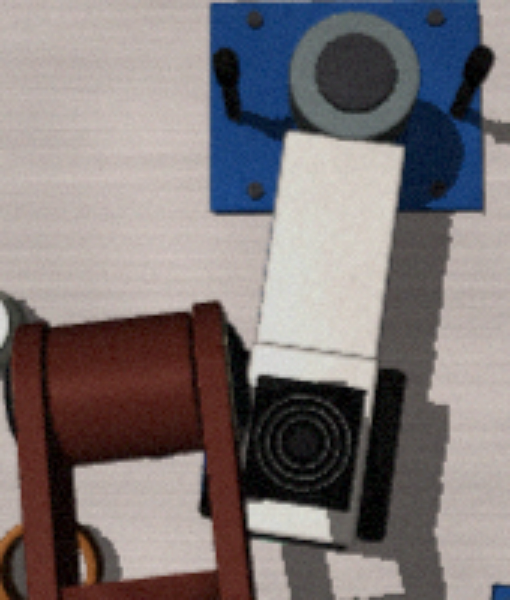

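```bash
cat >> h.py <<'E'
def pad(f,off=0):
    g=cv2.imread(f"pics/{f}.png",0)
    for k in comp(g,(352,232),40,100):
        s=sorted(k[1])
        if s[0]<16 and 50<s[1]<72:
            P=ray("top",[k[0]],.185)[0,:2];d=PIV-P;a=np.arctan2(d[1],d[0])-.2077
            if abs(np.hypot(*d)-.286)<.02: return a+off,np.hypot(*d)
E
python3 - <<'E'
from h import *
for f in("f0","f2","g0","g1","g2","i0","i1","i2","j0","j1","j2"): print(f,pad(f))
P=ray("top",[(331.7,227.7)],.206)[0,:2];d=PIV-P;print(np.arctan2(d[1],d[0]),np.hypot(*d))
E
```

```text
f0 (np.float64(0.21035427281671742), np.float64(0.28820007827306754))
f2 (np.float64(0.19439723108788548), np.float64(0.29035236916457574))
g0 (np.float64(0.0682690860435366), np.float64(0.28709282338893155))
g1 (np.float64(0.06378205080347793), np.float64(0.2868402757844489))
g2 (np.float64(0.059012270952223556), np.float64(0.2864865453043473))
i0 (np.float64(-0.028689403493993293), np.float64(0.2875845855489807))
i1 (np.float64(-0.035962439132684654), np.float64(0.28725717773696247))
i2 (np.float64(-0.03799165142535682), np.float64(0.28717315188260734))
j0 (np.float64(-0.13130813167025476), np.float64(0.2866306152306286))
j1 (np.float64(-0.1362731671752793), np.float64(0.2870285169573748))
j2 (np.float64(-0.13961399948229355), np.float64(0.2871350471381126))
-0.13865532456382137 0.2788872603730896
```

>>> jog_arm:
  deltas:
    - [1, [0, 0, 0], [0, 0, 0]]
    - [1, [0, 0, 0], [0, 0, 0]]
    - [1, [0, 0, 0], [0, 0, 0]]
    - [1, [0, 0, 0], [0, 0, 0]]
    - [1, [0, 0, 0], [0, 0, 0]]
    - [1, [0, 0, 0], [0, 0, 0]]
    - [1, [0, 0, 0], [0, 0, 0]]
    - [1, [0, 0, 0], [0, 0, 0]]
    - [1, [0, 0, 0], [0, 0, 0]]
    - [1, [0, 0, 0], [0, 0, 0]]
    - [1, [0, 0, 0], [0, 0, 0]]
    - [1, [0.00055, 0.00205, 0], [0, 0, 0]]

```text
t: 13.47
tool_pos: [0.5074, 0.1353, 0.1576]
tool_rot: [3.114, -0.419, -0.0]
contact_force: [0.0, -0.3, -0.6]
opening: 0.0
grip_force: 0.0
```

>>> jog_arm:
  deltas:
    - [1, [0.00055, 0.00205, 0], [0, 0, 0]]
    - [1, [0.0011, 0.0041, 0], [0, 0, 0]]
    - [1, [0.00165, 0.00615, 0], [0, 0, 0]]
    - [1, [0.0022, 0.0082, 0], [0, 0, 0]]
    - [1, [0.00275, 0.01025, 0], [0, 0, 0]]
    - [1, [0.0033, 0.0123, 0], [0, 0, 0]]
    - [1, [0.00385, 0.01435, 0], [0, 0, 0]]
    - [1, [0.0044, 0.0164, 0], [0, 0, 0]]
    - [1, [0.00495, 0.01845, 0], [0, 0, 0]]
    - [1, [0.0055, 0.0205, 0], [0, 0, 0]]
    - [1, [0.00605, 0.02255, 0], [0, 0, 0]]
    - [1, [0.0066, 0.0246, 0], [0, 0, 0]]

```text
t: 14.47
tool_pos: [0.51, 0.1452, 0.1576]
tool_rot: [3.114, -0.419, -0.0]
contact_force: [0.2, -0.3, -0.5]
opening: -0.0001
grip_force: 0.0
```

```bash
python3 - <<'E'
from h import *
for i in range(2):
    b,o=lamp(f"k{i}");print(o["t"],b,pad(f"k{i}"))
print(o["t"],o["tool_pos"],fing(o),o["contact_force"])
E
```

```text
14.4667 None (np.float64(-0.2544061983498308), np.float64(0.2864401851721305))
14.5167 None (np.float64(-0.25459436178128186), np.float64(0.28670414179972264))
14.5167 [0.51009964 0.14534447 0.15762057] (np.float64(0.0010049566684929047), np.float64(0.07981484409576742)) [-0.54029577 -0.4719418  -0.43901608]
```

The lamp has almost stopped at θ≈-0.2545 and the finger is clear of it. I'll withdraw to the left, then up, and measure the residual.

>>> jog_arm:
  deltas:
    - [1, [0.003, 0.01, 0], [0, 0, 0]]
    - [1, [0.01, 0.04, 0], [0, 0, 0]]
    - [1, [0.02, 0.1, 0], [0, 0, 0]]
    - [1, [0.02, 0.19, 0], [0, 0, 0]]
    - [1, [0.02, 0.29, 0.03], [0, 0, 0]]
    - [1, [0.02, 0.38, 0.08], [0, 0, 0]]
    - [1, [0.02, 0.46, 0.14], [0, 0, 0]]
    - [1, [0.02, 0.52, 0.2], [0, 0, 0]]

```text
t: 15.23
tool_pos: [0.517, 0.3567, 0.2377]
tool_rot: [-3.114, 0.415, 0.002]
contact_force: [0.1, 0.1, 0.7]
opening: -0.0001
grip_force: 0.0
```

```bash
python3 - <<'E'
from h import *
for i in range(10):
    b,o=lamp(f"l{i}");
    if i%3==0: print(o["t"],b,pad(f"l{i}"))
E
```

```text
15.2333 (15.2333, np.float64(-0.2531146325543504), np.float64(0.279618615684139), array([0.48729083, 0.06452225])) (np.float64(-0.2547337769372265), np.float64(0.2864116800861382))
15.3833 (15.3833, np.float64(-0.2529357656791932), np.float64(0.27973579470631255), array([0.48716486, 0.06450315])) (np.float64(-0.2546182517612404), np.float64(0.28646119216505694))
15.5333 (15.5333, np.float64(-0.25294604470661486), np.float64(0.27961857643934057), array([0.48727907, 0.0644766 ])) (np.float64(-0.2547438034680098), np.float64(0.28640590438057173))
15.6833 (15.6833, np.float64(-0.2529485194993145), np.float64(0.27969961374918256), array([0.48720078, 0.06449755])) (np.float64(-0.2550329054946774), np.float64(0.2866756721044142))
```

The lamp is at rest at θ≈-0.253, its centre at (0.487, 0.0645) against the nest at (0.492, 0.0675), about 4 mm tangentially and 5–6 mm overall in plan. Now it stands untouched for more than 5 s.

>>> jog_arm:
  deltas:
    - [1, [0, 0, 0], [0, 0, 0]]
    - [1, [0, 0, 0], [0, 0, 0]]
    - [1, [0, 0, 0], [0, 0, 0]]
    - [1, [0, 0, 0], [0, 0, 0]]
    - [1, [0, 0, 0], [0, 0, 0]]
    - [1, [0, 0, 0], [0, 0, 0]]
    - [1, [0, 0, 0], [0, 0, 0]]
    - [1, [0, 0, 0], [0, 0, 0]]
    - [1, [0, 0, 0], [0, 0, 0]]
    - [1, [0, 0, 0], [0, 0, 0]]
    - [1, [0, 0, 0], [0, 0, 0]]
    - [1, [0, 0, 0], [0, 0, 0]]

```text
t: 16.73
tool_pos: [0.518, 0.3532, 0.2376]
tool_rot: [-3.114, 0.418, 0.0]
contact_force: [-0.6, 0.0, 0.6]
opening: -0.0001
grip_force: 0.0
```

>>> jog_arm:
  deltas:
    - [1, [0, 0, 0], [0, 0, 0]]
    - [1, [0, 0, 0], [0, 0, 0]]
    - [1, [0, 0, 0], [0, 0, 0]]
    - [1, [0, 0, 0], [0, 0, 0]]
    - [1, [0, 0, 0], [0, 0, 0]]
    - [1, [0, 0, 0], [0, 0, 0]]
    - [1, [0, 0, 0], [0, 0, 0]]
    - [1, [0, 0, 0], [0, 0, 0]]
    - [1, [0, 0, 0], [0, 0, 0]]
    - [1, [0, 0, 0], [0, 0, 0]]
    - [1, [0, 0, 0], [0, 0, 0]]
    - [1, [0, 0, 0], [0, 0, 0]]

```text
t: 17.73
tool_pos: [0.518, 0.3531, 0.2376]
tool_rot: [3.114, -0.419, -0.0]
contact_force: [-0.7, 0.5, -0.2]
opening: -0.0001
grip_force: 0.0
```

>>> jog_arm:
  deltas:
    - [1, [0, 0, 0], [0, 0, 0]]
    - [1, [0, 0, 0], [0, 0, 0]]
    - [1, [0, 0, 0], [0, 0, 0]]
    - [1, [0, 0, 0], [0, 0, 0]]
    - [1, [0, 0, 0], [0, 0, 0]]
    - [1, [0, 0, 0], [0, 0, 0]]
    - [1, [0, 0, 0], [0, 0, 0]]
    - [1, [0, 0, 0], [0, 0, 0]]
    - [1, [0, 0, 0], [0, 0, 0]]
    - [1, [0, 0, 0], [0, 0, 0]]
    - [1, [0, 0, 0], [0, 0, 0]]
    - [1, [0, 0, 0], [0, 0, 0]]

```text
t: 18.73
tool_pos: [0.518, 0.3532, 0.2376]
tool_rot: [-3.114, 0.419, -0.0]
contact_force: [0.5, -0.7, -0.0]
opening: 0.0
grip_force: 0.0
```

>>> jog_arm:
  deltas:
    - [1, [0, 0, 0], [0, 0, 0]]
    - [1, [0, 0, 0], [0, 0, 0]]
    - [1, [0, 0, 0], [0, 0, 0]]
    - [1, [0, 0, 0], [0, 0, 0]]
    - [1, [0, 0, 0], [0, 0, 0]]
    - [1, [0, 0, 0], [0, 0, 0]]
    - [1, [0, 0, 0], [0, 0, 0]]
    - [1, [0, 0, 0], [0, 0, 0]]
    - [1, [0, 0, 0], [0, 0, 0]]
    - [1, [0, 0, 0], [0, 0, 0]]
    - [1, [0, 0, 0], [0, 0, 0]]
    - [1, [0, 0, 0], [0, 0, 0]]

```text
t: 19.73
tool_pos: [0.5181, 0.3531, 0.2376]
tool_rot: [-3.114, 0.419, -0.0]
contact_force: [-0.1, -0.6, -0.4]
opening: -0.0001
grip_force: 0.0
```

>>> jog_arm:
  deltas:
    - [1, [0, 0, 0], [0, 0, 0]]
    - [1, [0, 0, 0], [0, 0, 0]]
    - [1, [0, 0, 0], [0, 0, 0]]
    - [1, [0, 0, 0], [0, 0, 0]]
    - [1, [0, 0, 0], [0, 0, 0]]
    - [1, [0, 0, 0], [0, 0, 0]]
    - [1, [0, 0, 0], [0, 0, 0]]
    - [1, [0, 0, 0], [0, 0, 0]]
    - [1, [0, 0, 0], [0, 0, 0]]
    - [1, [0, 0, 0], [0, 0, 0]]
    - [1, [0, 0, 0], [0, 0, 0]]
    - [1, [0, 0, 0], [0, 0, 0]]

```text
t: 20.73
tool_pos: [0.518, 0.3532, 0.2376]
tool_rot: [-3.114, 0.419, -0.0]
contact_force: [0.3, -0.4, 0.4]
opening: -0.0003
grip_force: 0.0
```

```bash
python3 - <<'E'
from h import *
b,o=lamp("m");print(b)
E
```

```text
(20.7333, np.float64(-0.25294604470661486), np.float64(0.27961857643934057), array([0.48727907, 0.0644766 ]))
```

The lamp has been still for over 5 s, so I'm handing in.

```bash
python3 -c "
from station import ctrl
print(ctrl.finish_job())"
```

```text
the job is handed in; nothing more can be done
None
```

The job is handed in at about 21 s: the lamp stands over the leftmost blue nest, about 4 mm off centre along its swing by the top camera, and it stood still and untouched for over 5 s after I pushed it only on its two pads.

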